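# Put the microscope lens case in order

## Task

In the lens case the long and the short objective are standing in each other's wells: swap them, then stand the wide objective from the bench in the empty wide well (the empty well or a bare patch of bench will do for parking a lens on the way). Keep every lens upright, nose up, and last of all lay the white lift-out tray flat on the case's two end ledges, over the lenses. Leave the vial and the screwdriver where they are.

Things in the scene. Friction and masses are not known exactly. Their poses are not given: they have to be found in the camera images.
- case: Grey open lens case fixed to the bench, 268 (x) x 106 mm. Origin: centre of its underside, on the bench; x along the row of three wells; z up. Each end has a ledge 110 to 128 mm from the centre, its top 83 mm up; rims 12 mm higher surround it (inner faces x +-128, y +-48 mm). Long sides 47 mm high. With all lenses in their own wells (tops then 79 mm above the bench) the tray lies flat.
- deep_well: Dark grey foam insert in the case, 72 x 90 x 44 mm high, with a round well 44 mm across, 36 mm deep: the long objective's own place; the short one is in it at the start. Origin: on the well's axis at the underside, 5 mm above the bench; well floor 8 mm above the origin, top face 44 mm. Axes as the case. The inserts lie in any order along the row, 73 mm apart.
- shallow_well: Dark grey foam insert like the deep one, with a well 44 mm across but only 20 mm deep: the short objective's own place; the long objective is in it at the start. Origin: centre of its underside, 5 mm above the bench, on the well's axis; floor 24 mm above the origin, top face 44 mm.
- wide_well: Dark grey foam insert of the same outside size, with a wider well, 58 mm across and 18 mm deep, empty at the start: the wide objective's own place. Origin: centre of its underside, 5 mm above the bench, on the well's axis; floor 26 mm above the origin, top face 44 mm.
- long_objective: Long metal microscope objective, an upright cylinder 34 mm across and 66 mm tall in all, the uppermost 10 mm tapering to a narrow nose 16 mm across with a small lens. About 220 g. Origin: centre of its flat underside; z runs up to the nose. At the start it stands 46 mm proud of the foam.
- short_objective: Short metal microscope objective, a straight upright cylinder 34 mm across and 50 mm tall with a broad flat front: black ring and large lens. About 170 g. Origin: centre of its flat underside; z runs up to the front lens. At the start only its uppermost 14 mm stand proud of the foam.
- wide_objective: Wide reflecting objective, a squat upright metal cylinder 48 mm across and 48 mm tall, its front black with a small metal disc held by three spokes. About 300 g. Origin: centre of its flat underside; z runs up to the spoked front. It stands loose on the bench at the start.
- tray: White lift-out tray with glass slides fixed in it, 244 (x) x 84 mm, walls 14 mm high, about 350 g, loose on the bench. Origin: centre of its underside; z up. Above its middle a steel carrying bar along x: 84 mm long, 12 mm wide in y, 28 to 42 mm above the underside, on two posts. On the case its length runs along the case (either way round), underside 83 mm above the bench.
- vial: Small amber glass vial with a white cap, 28 mm across, 52 mm tall, standing loose on the bench about 88 mm from the wide objective. Not to be disturbed. Origin: centre of its underside.
- driver: Small screwdriver, 140 mm long, lying loose on the bench about 90 mm from the wide objective. Not to be disturbed. x: along it, towards the tip.

How it is judged (in metres and radians):
On the way:
1. all three lenses stand in their own wells, before the tray goes on (horizontal distance between long_objective and deep_well below 0.01 m and z of long_objective in the frame of deep_well between 0.004 and 0.012 m and angle between each of long_objective, short_objective, wide_objective's own z axis and vertical below 0.1 rad and horizontal distance between short_objective and shallow_well below 0.01 m and z of short_objective in the frame of shallow_well between 0.02 and 0.028 m and horizontal distance between wide_objective and wide_well below 0.01 m and z of wide_objective in the frame of wide_well between 0.022 and 0.03 m and not (z of tray in the frame of case between 0.08 and 0.086 m and horizontal distance between tray and case below 0.014 m and angle between the x axis of tray and the x axis of case, either way round below 0.12 rad and angle between tray's own z axis and vertical below 0.04 rad)), for 0.2 s.
At the end, for the whole second after the job is handed in: Long lens in the deep well, short in the shallow, wide in the wide: each within 10 mm of the axis, 4 mm of the floor, upright within 0.1 rad. Tray on both ledges: centre within 14 mm of the case's, height within 3 mm, aligned within 0.12 rad, level within 0.04 rad. All released and at rest (horizontal distance between long_objective and deep_well below 0.01 m and z of long_objective in the frame of deep_well between 0.004 and 0.012 m and angle between each of long_objective, short_objective, wide_objective's own z axis and vertical below 0.1 rad and horizontal distance between short_objective and shallow_well below 0.01 m and z of short_objective in the frame of shallow_well between 0.02 and 0.028 m and horizontal distance between wide_objective and wide_well below 0.01 m and z of wide_objective in the frame of wide_well between 0.022 and 0.03 m and z of tray in the frame of case between 0.08 and 0.086 m and horizontal distance between tray and case below 0.014 m and angle between the x axis of tray and the x axis of case, either way round below 0.12 rad and angle between tray's own z axis and vertical below 0.04 rad and linear speed of each of long_objective, short_objective, wide_objective, tray below 0.02 m/s and angular speed of each of long_objective, short_objective, wide_objective, tray below 0.2 rad/s); the robot touches nothing.
It fails at once if a lens is tipped over (angle between any of long_objective, short_objective, wide_objective's own z axis and vertical above 0.6 rad).
It fails at once if the vial is moved by more than 30 mm or knocked over (distance of vial from where it was at the start of the episode above 0.03 m or angle between vial's own z axis and vertical above 0.6 rad).
It fails at once if the screwdriver is moved by more than 30 mm (distance of driver from where it was at the start of the episode above 0.03 m).
It also fails if it takes over 115 s, if anything falls off the work surface, if the arm or the gripper's body presses on something with over 40 N, if the wrist force passes 120 N, or if a joint passes its speed limit or range.

## Robot

A 6-joint arm with a two-finger parallel gripper is mounted at the origin on the work surface. World frame = base frame: x ahead of the robot, y to its left, z up, the work surface at z = 0. Lengths are in mm, angles in rad, forces in N, time in s.
With the tool pointing down it reaches from about 350 to 775 mm from the base axis. Payload 7.3 kg.
Tool frame: the origin (TCP) lies between the finger pads; the fingertips stand 8 mm ahead of it and the grasp point (between the pads) lies 11 mm behind it; y points along the fingers, z is the direction in which the jaws open and shut, and the axes are right-handed (so a half turn about y gives the same grasp; the last joint's range is limited). The gripper opens to 92 mm and grips with 3 to 60 N. Pads are 19 mm wide; open, the fingers measure 130 mm over their backs; the gripper's body (75 mm by 190 mm) begins 47 mm behind the grasp point.
Start: joints at [-1.452, 0.342, 1.524, -0, 1.275, -0.146], TCP at [137.423, -506.714, 234.741] pointing down, gripper open.
Joint ranges: [-2.53, 2.53], [-0.77, 2.02], [0.04, 2.7], [-1, 4.14], [0.28, 2.66], [-3.11, 3.11]. Speed limits (rad/s): [2.57, 2.57, 3.14, 3.14, 3.14, 3.14].

## Interface

Orientations are given as [roll, pitch, yaw] about the fixed x, y, z axes, in that order (R = Rz(yaw) Ry(pitch) Rx(roll)).
In Python, from plant import bot, vision, job gives the robot as it stands. The module is installed in compiled form; this text tells all that it offers.
- The arm moves only by the tool arm_command, never from a script. Its argument "deltas" is a list of rows, each a list of 4 numbers: the shift along the tool's x, y, z in m, then the turn about the tool's y in degrees. In form: [[x, y, z, twist], ...]. A call has 1 to 5 rows; each row shifts and turns the commanded pose from where the row before left it, along the tool's axes as they then stand; what a row does not reach is not made up. A row lasts 1/10 s, in which the tool goes at most 50 mm and 8.59 degrees, less where a joint would pass 70% of its speed; a pose out of reach is approached as far as the arm can. A call is refused whole if a number of a shift passes 0.05 or a number of a turn 8.59, either way. A call with a gripper value outside its range is refused whole. "claw" is the closure in counts, from 0 (fully open) to 255 (shut), set as the call begins (left out, the last holds). The fingers move at their own pace and stop on an object; the grip force is fixed at half the most. Time passes only in rows, so rows that do not move let the fingers close. It gives the time, the measured TCP pose, the force and the opening at its end, in the units of the state.
- bot.get_obs(): the state, without advancing time (a new reading comes with each control period).
- vision.capture(name): name is "scene" or "top"; returns a dict with "img" (420x560x3 uint8, red, green, blue), "camera_matrix" (3x3 intrinsics, pixels), "dist_coeffs" ([k1, k2, p1, p2, k3] as OpenCV has them; the pictures are not rectified), "world_to_cam" (4x4, takes a point from world to camera coordinates). Camera axes: x right, y down, z forward; pixel columns grow to the right and rows downward; lengths in mm; the calibration is good to about 2 mm. A picture is of the moment at which its call begins. There is no depth.
- job.close_job(): hands the job in, once; it reports no verdict.
Trained networks look in a picture, given as the dict that the camera call returned (one of the last four; its "shot" number tells which), for a name from the list of things; names that differ only in an ending like _2 or _b are one class to them, and where a whole thing is asked for, a point or a joint stands for the part that bears it (a point fixed in the world has none). Each returns a list of dicts, best first, with "confidence" (0 to 1); they miss things now and then, are a little off and sometimes report something else, mostly with a low value. They report only what shows in the picture. A call takes as long as a camera call.
- vision.find_in(picture, name): "xyz" ([x, y, z] in mm, in the coordinates of the camera as it stood for that picture, good to about 4 mm: the middle of the surface that is visible of it).
- vision.regions_of(picture, name): "mask" (420x560 bool, what is visible of it).
The state is a dict: "time": time; "joint_positions": joint angles; "dq": joint speeds; "tau": joint torques, N m; "tool_pos": TCP position; "tcp_rot": TCP orientation; "contact_force": force on the tool from outside, world axes, zero at the start; "moment": the same for the moment, N m; "grip_width": finger opening in mm.
Only numpy, scipy, OpenCV 4.12 (cv2) and the standard library are available. Lean on these libraries where they do the work, as an engineer would, in place of code of your own. Each camera call takes 0.05 s, during which the arm holds its last target. There are 200 camera calls.

## Working session

There is one attempt and no reset: what is moved stays moved. The work goes in short steps, Python scripts to look and compute and a tool call to move; the robot and the scene stay as the last step left them, time stands still between calls to the robot, and variables do not carry over. Pictures are saved under pics/ and viewed, about 12 in all and at most 16, crops included, and the job is handed in when it is done.

Besides the shell and the picture viewer there is one more tool, called after "Emit:" as name(argument=value, ...), one argument or row to a line, values as JSON. arm_command: Moves the arm, as the interface text tells. Its arguments: {"type":"object","properties":{"deltas":{"type":"array","items":{"type":"array","items":{"type":"number"}}},"claw":{"type":"number"}},"required":["deltas"]}

```bash
mkdir -p pics; cat > h.py <<'E'
import numpy as np, cv2
from plant import bot, vision, job
def w(pic,p):
    T=np.linalg.inv(pic["world_to_cam"]); return (T@np.r_[p,1])[:3]
def ray(pic,uv,z):
    n=cv2.undistortPoints(np.array([[uv]],float),pic["camera_matrix"],pic["dist_coeffs"])[0,0]
    T=np.linalg.inv(pic["world_to_cam"]); d=T[:3,:3]@np.r_[n,1]; o=T[:3,3]
    return o+d*(z-o[2])/d[2]
def save(pic,n): cv2.imwrite("pics/"+n,cv2.cvtColor(pic["img"],cv2.COLOR_RGB2BGR))
def proj(pic,P):
    T=pic["world_to_cam"]; r,_=cv2.Rodrigues(T[:3,:3])
    return cv2.projectPoints(np.array(P,float).reshape(-1,3),r,T[:3,3],pic["camera_matrix"],pic["dist_coeffs"])[0].reshape(-1,2)
E
python3 - <<'E'
from h import *
np.set_printoptions(precision=1,suppress=True)
o=bot.get_obs(); print(o["time"],o["tool_pos"],o["tcp_rot"],o["grip_width"])
for c in ["top","scene"]:
    p=vision.capture(c); save(p,c+"0.png"); print(c,np.linalg.inv(p["world_to_cam"])[:3,3],p["camera_matrix"][0])
    for n in ["case","deep_well","shallow_well","wide_well","long_objective","short_objective","wide_objective","tray","vial","driver"]:
        for d in vision.find_in(p,n)[:2]: print(n,w(p,d["xyz"]),round(d["confidence"],2))
print(bot.get_obs()["time"])
E
```

```text
0.0 [ 137.4 -506.3  234.1] [-1.6  0.  -2.9] 92.00810699087646
top [403.6   4.2 756.8] [395.3   0.  278.6]
case [580.2  10.9  88.9] 0.79
deep_well [481.8   0.7  47.4] 0.65
shallow_well [553.   10.   48.6] 0.93
wide_well [625.2  16.   47.5] 0.59
wide_well [549.5 261.8  50.9] 0.58
long_objective [548.5   7.2  88.1] 0.57
short_objective [475.1  -4.1  62.1] 0.72
short_objective [579.   10.8  84.9] 0.58
wide_objective [550.  260.9  46.7] 0.61
tray [579.1  10.1  88.4] 0.67
tray [ 518.3 -244.3    5. ] 0.63
driver [465.3 263.9  15. ] 0.93
scene [1179.5  140.5  585.4] [407.7   0.  275.3]
case [680.7  16.8  60.8] 0.94
deep_well [482.4  10.2  49.3] 0.91
shallow_well [556.2  15.5  46.4] 0.64
shallow_well [483.   11.7  52.4] 0.61
wide_well [605.    8.6  45.9] 0.98
wide_well [556.   13.9  49.4] 0.64
long_objective [565.4   7.2  78.6] 0.95
short_objective [486.5   2.8  60.2] 0.46
wide_objective [572.1 259.4  42.1] 0.77
tray [ 547.2 -247.5    7.5] 0.66
vial [643.8 219.3  37.4] 0.79
driver [472.4 266.1  16.8] 0.76
1.1
```

View pics/top0.png

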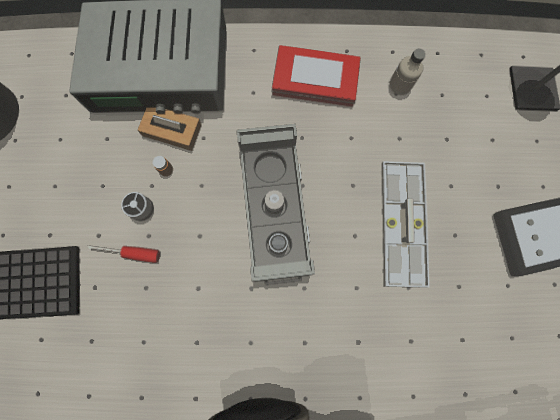

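View pics/scene0.png

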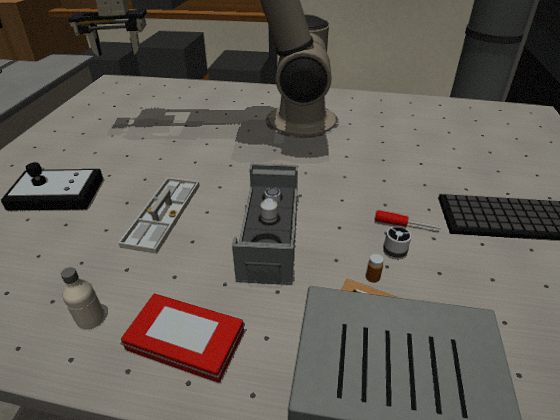

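The top view shows the case running along +x with about 0.1 rad yaw. The order from near to far is deep (short lens, px 278,243), shallow (long lens, 274,200), wide (empty, 270,167). The wide lens is at (136,207), the vial at (162,165), the driver at (125,253) and the tray at (405,225). I'll crop in for the fit.

```bash
python3 - <<'E'
from h import *
np.set_printoptions(precision=1,suppress=True)
p=vision.capture("top"); im=cv2.cvtColor(p["img"],cv2.COLOR_RGB2BGR)
from scipy.optimize import least_squares
def sil(P):
    m=np.zeros((420,560),np.uint8); q=proj(p,P); cv2.fillConvexPoly(m,cv2.convexHull((q*8).astype(np.float32)).astype(np.int32),1,shift=3); return m
from scipy.optimize import minimize
def fit(name,L,Wd,H,x0):
    m=max(vision.regions_of(p,name),key=lambda r:r["confidence"]*(r["mask"].sum()>2000))["mask"]
    m=cv2.morphologyEx(m.astype(np.uint8),cv2.MORPH_CLOSE,np.ones((9,9)))
    def P(v):
        c,s=np.cos(v[2]/100),np.sin(v[2]/100)
        return np.array([[v[0]+c*a*L/2-s*b*Wd/2,v[1]+s*a*L/2+c*b*Wd/2,z] for a in(-1,1) for b in(-1,1) for z in H])
    f=lambda v:(sil(P(v))!=m).sum()
    r=minimize(f,x0,method="Nelder-Mead",options=dict(initial_simplex=np.array([x0]*4)+np.vstack([np.zeros(3),np.diag([8,8,8])])))
    print(name,r.x,r.fun,m.sum()); q=proj(p,P(r.x))
    return r.x,q
c,qc=fit("case",268,106,(0,95),[554,8,11])
t,qt=fit("tray",244,84,(0,14),[520,-246,0])
crop=lambda x,y,w_,h_,s:cv2.resize(im[y:y+h_,x:x+w_],None,fx=s,fy=s,interpolation=cv2.INTER_CUBIC)
A=im.copy()
K=3.4
a=crop(230,115,95,175,K); b=crop(85,140,110,130,K)
for q in qc: cv2.circle(a,tuple(int(v) for v in (q-[230,115])*K),2,(0,0,255),-1)
e=np.array([np.cos(c[2]/100),np.sin(c[2]/100)])
for k in(-73,0,73):
    g=np.r_[c[:2]+k*e,49]
    th=np.linspace(0,6.28,40); R=29 if k==73 else 22
    q=proj(p,np.c_[g[0]+R*np.cos(th),g[1]+R*np.sin(th),0*th+49])
    cv2.polylines(a,[((q-[230,115])*K).astype(int)],1,(0,255,0),1); print(g)
tt=crop(370,150,70,150,K)
for q in qt: cv2.circle(tt,tuple(int(v) for v in (q-[370,150])*K),2,(0,0,255),-1)
H=595; pad=lambda x:cv2.copyMakeBorder(x,0,max(0,H-x.shape[0]),0,0,cv2.BORDER_CONSTANT)[:H]
o=cv2.hconcat([pad(a),pad(b),pad(tt)]);o=o[:,:800];print(o.shape,a.shape,b.shape)
cv2.imwrite("pics/c1.png",o)
for n in ["wide_objective","vial","driver","short_objective","long_objective"]:
    for r in vision.regions_of(p,n)[:2]:
        ys,xs=np.nonzero(r["mask"]); print(n,r["confidence"],xs.mean(),ys.mean(),xs.min(),xs.max(),ys.min(),ys.max())
E
```

```text
case [550.    6.5  11.3] 6246.0 3568
tray [ 524.2 -246.9   -2.7] 172.0 5573
[477.5  -1.7  49. ]
[550.    6.5  49. ]
[622.5  14.7  49. ]
(595, 800, 3) (595, 323, 3) (442, 374, 3)
wide_objective 0.65 137.0947666195191 206.018387553041 121 153 192 220
wide_objective 0.35 277.8359133126935 243.6811145510836 269 287 234 254
vial 0.7 162.10191082802547 165.13375796178343 152 172 155 175
driver 0.67 133.12861736334406 252.61736334405145 87 159 245 262
short_objective 0.76 278.0 243.8192419825073 269 287 233 254
long_objective 0.77 273.51675977653633 202.37988826815644 265 282 191 214
```

View pics/c1.png

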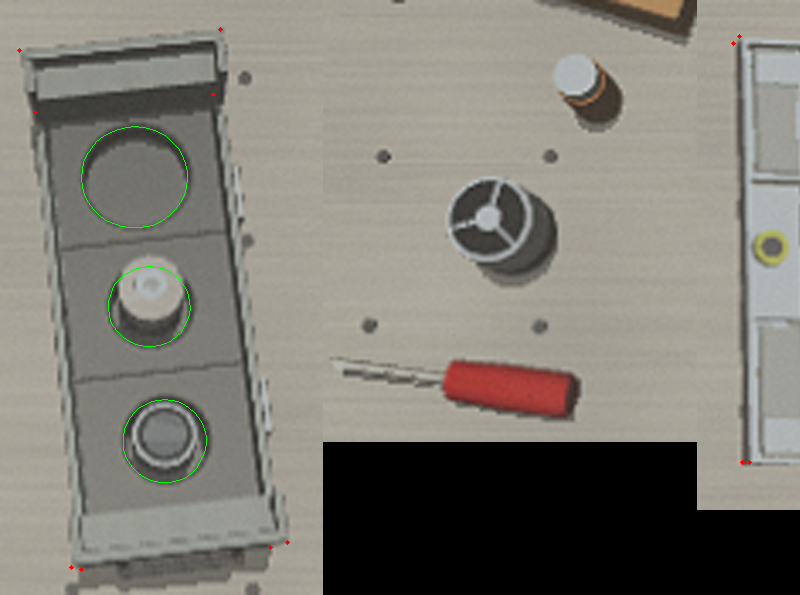

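```bash
python3 - <<'E'
from h import *
np.set_printoptions(precision=1,suppress=True)
p=vision.capture("top")
A=lambda u,v:(230+(u)/3.4,115+v/3.4)
for n,uv,z in [("s1L",A(62,248),49),("s2L",A(75,380),49),("s1R",A(233,232),49),("s2R",A(247,362),49),("short",A(165,434),63),("long",A(151,285),95),("wide",(134.1,204.4),48),("vialtop",((578-323)/3.4+85,75/3.4+140),52)]:
    print(n,ray(p,uv,z))
# bar end via tray picture
a=cv2.resize(p["img"][150:300,370:440],None,fx=4,fy=4,interpolation=cv2.INTER_CUBIC)
for x,y,yaw in[(524.2,-246.9,-.027)]:
    c,s=np.cos(yaw),np.sin(yaw)
    for X,Y,Z in[(i,j,14) for i in(-122,122) for j in(-42,42)]+[(i,j,42) for i in(-42,42) for j in(-6,6)]:
        q=proj(p,[x+c*X-s*Y,y+s*X+c*Y,Z])[0]; cv2.circle(a,tuple(int(v) for v in (q-[370,150])*4),2,(255,0,0),-1)
cv2.imwrite("pics/t1.png",a[:,:,::-1])
o=bot.get_obs();print(o["time"],np.array(o["tcp_rot"])*1000)
E
```

```text
s1L [582.4  53.9  49. ]
s2L [510.1  46.   49. ]
s1R [591.4 -39.   49. ]
s2R [519.8 -45.7  49. ]
short [479.7  -1.7  63. ]
long [551.6   5.5  95. ]
wide [551.7 264.7  48. ]
vialtop [631.7 219.7  52. ]
1.55 [-1570.7    -0.  -2876.8]
```

View pics/t1.png

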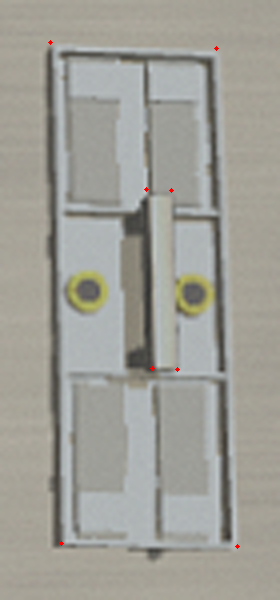

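Emit:
arm_command(
  deltas=[
    [0, 0, 0, 4.5],
    [0, 0, 0, 4.5],
    [-0.028, 0, -0.033, 0],
    [-0.028, 0, -0.033, 0],
    [-0.028, 0, -0.033, 0],
  ],
)

```text
time: 2.05
tool_pos: [210.7, -398.0, 234.6]
tcp_rot: [-1.571, 0.0, -3.035]
contact_force: [0.7, -0.2, 0.5]
grip_width: 91.6
```

Emit:
arm_command(
  deltas=[
    [-0.028, 0.004, -0.033, 0],
    [-0.028, 0.004, -0.033, 0],
    [-0.028, 0.004, -0.033, 0],
    [-0.028, 0.004, -0.033, 0],
    [-0.028, 0.004, -0.033, 0],
  ],
)

```text
time: 2.55
tool_pos: [332.5, -218.7, 214.8]
tcp_rot: [-1.57, 0.001, -3.034]
contact_force: [0.3, -0.9, -0.0]
grip_width: 91.6
```

Emit:
arm_command(
  deltas=[
    [-0.028, 0.004, -0.033, 0],
    [-0.028, 0.004, -0.033, 0],
    [-0.028, 0.004, -0.033, 0],
    [-0.028, 0.004, -0.033, 0],
    [-0.028, 0.004, -0.033, 0],
  ],
)

```text
time: 3.05
tool_pos: [454.0, -39.4, 194.8]
tcp_rot: [-1.57, 0.001, -3.034]
contact_force: [-0.1, -1.3, 0.1]
grip_width: 92.0
```

```bash
cat >> h.py <<'E'
def go(x,y,z,yaw=None):
    o=bot.get_obs(); t=o["tool_pos"]; a=o["tcp_rot"][2]; tw=0
    if yaw is not None: tw=-np.degrees((yaw-a+np.pi/2)%np.pi-np.pi/2); a-=np.radians(tw)
    dx,dy=x-t[0],y-t[1]; c,s=np.cos(a),np.sin(a)
    print("t %.2f pos"%o["time"],np.round(t,1),"rot",np.round(o["tcp_rot"],3),"F",np.round(o["contact_force"],1),"grip %.1f"%o["grip_width"])
    print("delta tool mm: x %.1f y %.1f z %.1f, twist first %.1f deg"%(c*dx+s*dy,t[2]-z,-s*dx+c*dy,tw))
E
python3 -c "
from h import *
go(479.7,-1.7,63,.108)"
```

```text
t 3.05 pos [454.  -39.4 194.8] rot [-1.570e+00  1.000e-03 -3.034e+00] F [-0.1 -1.3  0.1] grip 92.0
delta tool mm: x -29.6 y 131.8 z -34.7, twist first -0.0 deg
```

Emit:
arm_command(
  deltas=[
    [-0.03, 0, -0.035, 0],
    [0, 0.04, 0, 0],
    [0, 0.04, 0, 0],
    [0, 0.035, 0, 0],
    [0, 0.019, 0, 0],
  ],
)

```text
time: 3.55
tool_pos: [477.8, -2.6, 58.1]
tcp_rot: [-1.572, -0.004, -3.033]
contact_force: [0.6, 0.1, 0.5]
grip_width: 91.8
```

```bash
python3 - <<'E'
from h import *
go(479.7,-1.7,60,.108)
p=vision.capture("top"); q=vision.capture("scene")
f=lambda p,x,y,w,h:cv2.resize(p["img"][y:y+h,x:x+w],(w*3,h*3),interpolation=cv2.INTER_CUBIC)
cv2.imwrite("pics/c2.png",cv2.hconcat([f(p,215,150,120,180),f(q,205,120,120,180)])[:,:,::-1])
E
```

```text
t 3.55 pos [477.8  -2.6  58.1] rot [-1.572 -0.004 -3.033] F [0.6 0.1 0.5] grip 91.8
delta tool mm: x -2.0 y -1.9 z -0.7, twist first 0.0 deg
```

View pics/c2.png

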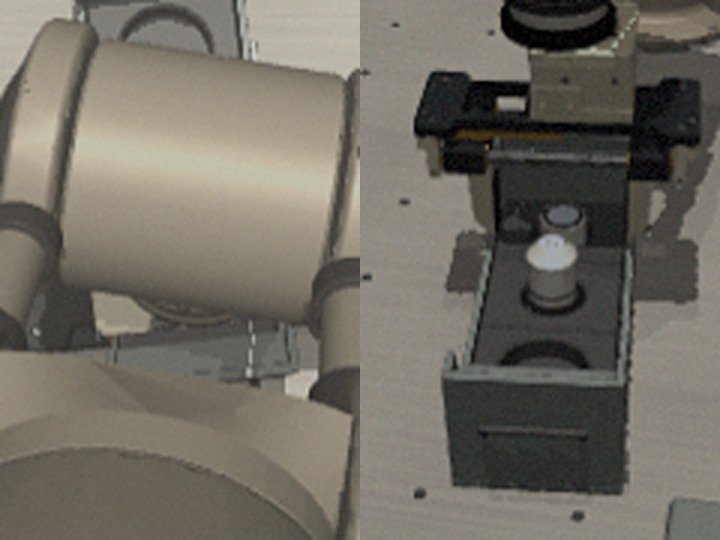

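The gripper straddles the case around the short lens (crop ~565,215) with both fingers outside the foam. I'll close now.

Emit:
arm_command(
  deltas=[
    [-0.002, -0.001, 0, 0],
    [0, 0, 0, 0],
    [0, 0, 0, 0],
    [0, 0, 0, 0],
    [0, 0, 0, 0],
  ],
  claw=255,
)

```text
time: 4.15
tool_pos: [481.5, -2.9, 62.3]
tcp_rot: [-1.57, 0.001, -3.034]
contact_force: [-0.2, -0.5, 0.3]
grip_width: 56.5
```

Emit:
arm_command(
  deltas=[
    [0, 0, 0, 0],
    [0, 0, 0, 0],
    [0, 0, 0, 0],
    [0, 0, 0, 0],
    [0, 0, 0, 0],
  ],
)

```text
time: 4.65
tool_pos: [481.2, -2.7, 61.7]
tcp_rot: [-1.571, -0.0, -3.034]
contact_force: [-0.6, 0.8, 1.3]
grip_width: 32.9
```

Emit:
arm_command(
  deltas=[
    [0, -0.01, 0, 0],
    [0, -0.015, 0, 0],
    [0, -0.025, 0, 0],
    [0, -0.03, 0, 0],
    [0, -0.023, 0, 0],
  ],
)

```text
time: 5.15
tool_pos: [481.3, -3.0, 166.7]
tcp_rot: [-1.57, 0.001, -3.034]
contact_force: [0.2, 1.1, -1.7]
grip_width: 32.8
```

Emit:
arm_command(
  deltas=[
    [-0.02, 0, 0, 0],
    [-0.04, 0, 0, 0],
    [-0.04, 0, 0, 0],
    [-0.03, 0, 0, 0],
    [-0.013, 0, 0, 0],
  ],
)

```text
time: 5.65
tool_pos: [625.5, 12.7, 164.6]
tcp_rot: [-1.57, 0.001, -3.034]
contact_force: [0.5, -0.6, -1.2]
grip_width: 32.9
```

```bash
python3 - <<'E'
from h import *
go(623.6,13.9,81,.108)
q=vision.capture("scene")
cv2.imwrite("pics/c3.png",cv2.resize(q["img"][100:300,180:340],None,fx=3,fy=3,interpolation=cv2.INTER_CUBIC)[:,:,::-1])
E
```

```text
t 5.65 pos [625.5  12.7 164.6] rot [-1.570e+00  1.000e-03 -3.034e+00] F [ 0.5 -0.6 -1.2] grip 32.9
delta tool mm: x 1.7 y 83.6 z -1.4, twist first 0.0 deg
```

View pics/c3.png

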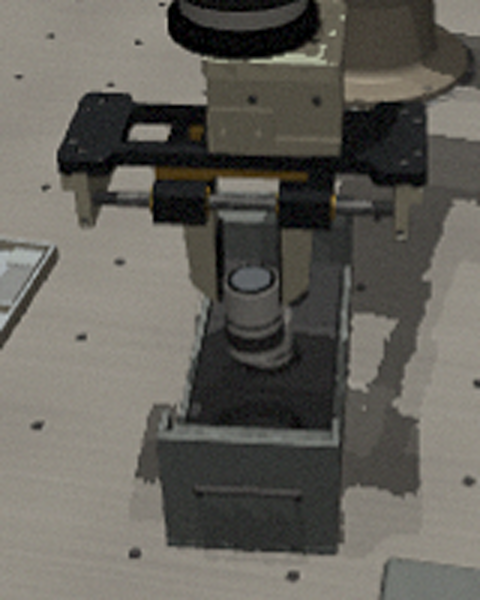

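Emit:
arm_command(
  deltas=[
    [0.001, 0.02, -0.001, 0],
    [0, 0.03, 0, 0],
    [0, 0.02, 0, 0],
    [0, 0.01, 0, 0],
    [0, 0.002, 0, 0],
  ],
)

```text
time: 6.2
tool_pos: [621.3, 13.4, 81.8]
tcp_rot: [-1.571, -0.003, -3.034]
contact_force: [0.2, 0.3, -1.9]
grip_width: 32.9
```

Emit:
arm_command(
  deltas=[
    [0, 0, 0, 0],
    [0, 0.001, 0, 0],
    [0, 0.001, 0, 0],
    [0, 0, 0, 0],
  ],
)

```text
time: 6.6
tool_pos: [622.6, 13.4, 81.3]
tcp_rot: [-1.57, 0.001, -3.034]
contact_force: [0.2, 0.1, -1.1]
grip_width: 32.9
```

Emit:
arm_command(
  deltas=[
    [0, 0.001, 0, 0],
    [0, 0.001, 0, 0],
    [0, 0, 0, 0],
  ],
)

```text
time: 6.9
tool_pos: [622.9, 13.5, 79.7]
tcp_rot: [-1.57, 0.002, -3.034]
contact_force: [-0.5, 1.0, 4.6]
grip_width: 32.8
```

Emit:
arm_command(
  deltas=[
    [0, 0, 0, 0],
    [0, 0, 0, 0],
    [0, 0, 0, 0],
    [0, 0, 0, 0],
    [0, 0, 0, 0],
  ],
  claw=0,
)

```text
time: 7.4
tool_pos: [622.2, 13.4, 78.5]
tcp_rot: [-1.571, -0.0, -3.034]
contact_force: [0.6, -0.5, -0.6]
grip_width: 68.4
```

Emit:
arm_command(
  deltas=[
    [0, 0, 0, 0],
    [0, -0.01, 0, 0],
    [0, -0.03, 0, 0],
    [0, -0.03, 0, 0],
    [0, -0.02, 0, 0],
  ],
)

```text
time: 7.9
tool_pos: [623.1, 13.4, 171.8]
tcp_rot: [-1.57, 0.003, -3.034]
contact_force: [-0.2, 0.4, -0.3]
grip_width: 92.0
```

```bash
python3 - <<'E'
from h import *
go(551.6,5.5,80,.108)
q=vision.capture("scene")
for n in ["short_objective","long_objective"]:
  for r in vision.regions_of(q,n)[:2]:
    ys,xs=np.nonzero(r["mask"]); print(n,round(r["confidence"],2),xs.mean(),xs.min(),xs.max(),ys.min(),ys.max())
cv2.imwrite("pics/c4.png",cv2.resize(q["img"][100:300,180:340],None,fx=3,fy=3,interpolation=cv2.INTER_CUBIC)[:,:,::-1])
E
```

```text
t 7.90 pos [623.1  13.4 171.8] rot [-1.570e+00  3.000e-03 -3.034e+00] F [-0.2  0.4 -0.3] grip 92.0
delta tool mm: x 71.9 y 91.8 z 0.1, twist first -0.0 deg
short_objective 0.88 267.065625 258 275 224 244
long_objective 0.86 268.9263959390863 261 277 199 224
```

View pics/c4.png

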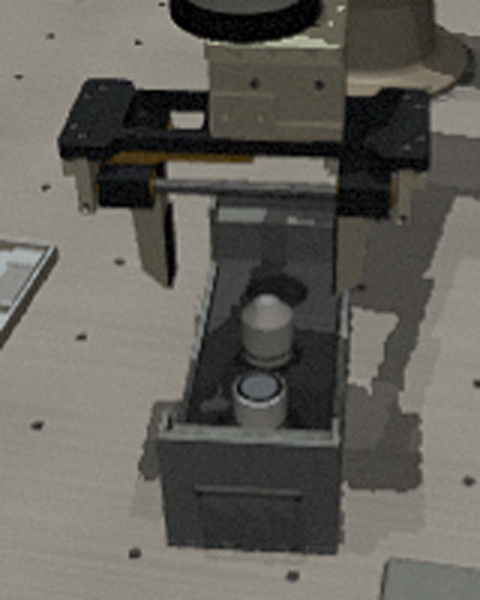

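Short lens now stands upright in the wide well (crop 260,400). Next is the long lens (267,330).

Emit:
arm_command(
  deltas=[
    [0.025, 0, 0, 0],
    [0.035, 0, 0, 0],
    [0.012, 0, 0, 0],
    [0, 0.02, 0, 0],
    [0, 0.03, 0, 0],
  ],
)

```text
time: 8.55
tool_pos: [550.9, 5.6, 118.9]
tcp_rot: [-1.57, 0.003, -3.034]
contact_force: [0.1, -0.1, -0.2]
grip_width: 92.1
```

Emit:
arm_command(
  deltas=[
    [0, 0.03, 0, 0],
    [0, 0.012, 0, 0],
    [0, 0.002, 0, 0],
    [0, 0, 0, 0],
  ],
)

```text
time: 8.95
tool_pos: [550.9, 5.7, 74.9]
tcp_rot: [-1.571, -0.0, -3.034]
contact_force: [-0.5, -1.4, 0.4]
grip_width: 91.8
```

```bash
python3 -c "
from h import *
go(551.6,5.5,77,.108)"
```

```text
t 8.95 pos [550.9   5.7  74.9] rot [-1.571 -0.    -3.034] F [-0.5 -1.4  0.4] grip 91.8
delta tool mm: x -0.6 y -2.1 z 0.2, twist first -0.0 deg
```

Emit:
arm_command(
  deltas=[
    [0, -0.002, 0, 0],
    [0, 0, 0, 0],
    [0, 0, 0, 0],
    [0, 0, 0, 0],
    [0, 0, 0, 0],
  ],
  claw=255,
)

```text
time: 9.45
tool_pos: [550.8, 5.7, 76.9]
tcp_rot: [-1.571, 0.0, -3.034]
contact_force: [-0.1, -0.0, -0.4]
grip_width: 56.5
```

Emit:
arm_command(
  deltas=[
    [0, 0, 0, 0],
    [0, 0, 0, 0],
    [0, 0, 0, 0],
    [0, 0, 0, 0],
  ],
)

```text
time: 9.85
tool_pos: [550.7, 5.7, 76.7]
tcp_rot: [-1.571, -0.0, -3.034]
contact_force: [0.3, 0.1, 1.0]
grip_width: 33.1
```

Emit:
arm_command(
  deltas=[
    [0, -0.008, 0, 0],
    [0, -0.012, 0, 0],
    [0, -0.02, 0, 0],
    [0, -0.01, 0, 0],
    [0.02, 0, 0, 0],
  ],
)

```text
time: 10.35
tool_pos: [533.7, 3.3, 129.2]
tcp_rot: [-1.569, 0.007, -3.034]
contact_force: [-0.5, -0.6, -2.4]
grip_width: 33.0
```

Emit:
arm_command(
  deltas=[
    [0.03, 0, 0, 0],
    [0.018, 0, 0, 0],
    [0.005, 0, 0, 0],
    [0, 0, 0, 0],
  ],
)

```text
time: 10.75
tool_pos: [478.4, -2.3, 127.4]
tcp_rot: [-1.57, 0.001, -3.034]
contact_force: [-0.4, -0.2, -2.0]
grip_width: 33.2
```

```bash
python3 - <<'E'
from h import *
go(478.6,-1.9,61,.108)
q=vision.capture("scene")
for n in ["short_objective","long_objective"]:
  for r in vision.regions_of(q,n)[:2]:
    ys,xs=np.nonzero(r["mask"]); print(n,round(r["confidence"],2),xs.mean(),xs.min(),xs.max(),ys.min(),ys.max())
E
```

```text
t 10.75 pos [478.4  -2.3 127.4] rot [-1.570e+00  1.000e-03 -3.034e+00] F [-0.4 -0.2 -2. ] grip 33.2
delta tool mm: x -0.2 y 66.4 z -0.4, twist first -0.0 deg
short_objective 0.72 266.30283911671927 257 275 225 243
long_objective 0.74 271.8711790393013 264 280 158 190
```

Lens is held. Lowering into the deep well while watching the force.

Emit:
arm_command(
  deltas=[
    [0, 0.015, 0, 0],
    [0, 0.02, 0, 0],
    [0, 0.015, 0, 0],
    [0, 0.01, 0, 0],
    [0, 0.004, 0, 0],
  ],
)

```text
time: 11.4
tool_pos: [478.3, -2.1, 61.7]
tcp_rot: [-1.571, -0.001, -3.034]
contact_force: [0.3, 1.5, -1.6]
grip_width: 32.9
```

Emit:
arm_command(
  deltas=[
    [0, 0.001, 0, 0],
    [0, 0.001, 0, 0],
    [0, 0, 0, 0],
  ],
)

```text
time: 11.7
tool_pos: [478.6, -2.2, 61.2]
tcp_rot: [-1.57, 0.001, -3.034]
contact_force: [1.0, 0.2, -1.6]
grip_width: 32.5
```

Emit:
arm_command(
  deltas=[
    [0, 0.001, 0, 0],
    [0, 0, 0, 0],
  ],
)

```text
time: 11.9
tool_pos: [478.8, -2.2, 60.6]
tcp_rot: [-1.57, 0.002, -3.034]
contact_force: [-1.5, 0.3, 4.3]
grip_width: 32.6
```

Emit:
arm_command(
  deltas=[
    [0, 0, 0, 0],
    [0, 0, 0, 0],
    [0, 0, 0, 0],
    [0, 0, 0, 0],
    [0, 0, 0, 0],
  ],
  claw=0,
)

```text
time: 12.4
tool_pos: [478.1, -2.2, 59.6]
tcp_rot: [-1.571, -0.0, -3.034]
contact_force: [-0.4, -0.3, 1.2]
grip_width: 68.2
```

Emit:
arm_command(
  deltas=[
    [0, 0, 0, 0],
    [0, -0.01, 0, 0],
    [0, -0.03, 0, 0],
    [0, -0.04, 0, 0],
    [0, -0.03, 0, 0],
  ],
)

```text
time: 12.9
tool_pos: [478.5, -2.2, 172.4]
tcp_rot: [-1.57, 0.002, -3.034]
contact_force: [0.7, 0.6, -0.2]
grip_width: 91.7
```

Emit:
arm_command(
  deltas=[
    [-0.02, 0, 0, 0],
    [-0.04, 0, 0, 0],
    [-0.04, 0, 0, 0],
    [-0.033, 0, 0, 0],
    [-0.012, 0, 0, 0],
  ],
)

```text
time: 13.4
tool_pos: [624.8, 13.7, 170.1]
tcp_rot: [-1.57, 0.002, -3.034]
contact_force: [-0.8, -0.0, -0.9]
grip_width: 91.8
```

```bash
python3 - <<'E'
from h import *
go(622.9,13.5,79.5,.108)
q=vision.capture("scene")
cv2.imwrite("pics/c5.png",cv2.resize(q["img"][100:300,180:340],None,fx=3,fy=3,interpolation=cv2.INTER_CUBIC)[:,:,::-1])
E
```

```text
t 13.40 pos [624.8  13.7 170.1] rot [-1.570e+00  2.000e-03 -3.034e+00] F [-0.8 -0.  -0.9] grip 91.8
delta tool mm: x 1.9 y 90.6 z 0.0, twist first -0.0 deg
```

View pics/c5.png

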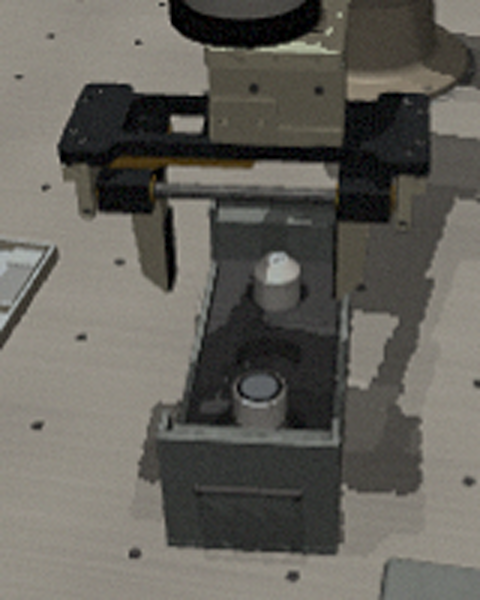

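Emit:
arm_command(
  deltas=[
    [0.001, 0.025, 0, 0],
    [0, 0.035, 0, 0],
    [0, 0.03, 0, 0],
    [0, 0.01, 0, 0],
    [0, 0.002, 0, 0],
  ],
)

```text
time: 13.95
tool_pos: [620.4, 13.3, 67.2]
tcp_rot: [-1.571, -0.002, -3.034]
contact_force: [-0.2, -0.5, 0.2]
grip_width: 91.9
```

Emit:
arm_command(
  deltas=[
    [0, 0, 0, 0],
    [0, 0, 0, 0],
    [0, 0, 0, 0],
    [0, 0, 0, 0],
    [0, 0, 0, 0],
  ],
  claw=255,
)

```text
time: 14.45
tool_pos: [621.6, 13.3, 68.3]
tcp_rot: [-1.571, 0.001, -3.034]
contact_force: [-0.6, -0.5, 0.1]
grip_width: 56.5
```

Emit:
arm_command(
  deltas=[
    [0, 0, 0, 0],
    [0, 0, 0, 0],
    [0, 0, 0, 0],
    [0, 0, 0, 0],
  ],
)

```text
time: 14.85
tool_pos: [621.3, 13.4, 67.7]
tcp_rot: [-1.571, 0.0, -3.034]
contact_force: [0.1, 0.4, 0.6]
grip_width: 33.8
```

Emit:
arm_command(
  deltas=[
    [0, -0.01, 0, 0],
    [0, -0.02, 0, 0],
    [0, -0.02, 0, 0],
    [0.02, 0, 0, 0],
    [0.03, 0, 0, 0],
  ],
)

```text
time: 15.35
tool_pos: [572.4, 7.8, 118.8]
tcp_rot: [-1.57, 0.003, -3.034]
contact_force: [0.7, -0.3, -1.7]
grip_width: 33.3
```

Emit:
arm_command(
  deltas=[
    [0.018, 0, 0, 0],
    [0.005, 0, 0, 0],
    [0, 0, 0, 0],
  ],
)

```text
time: 15.65
tool_pos: [548.8, 5.3, 118.4]
tcp_rot: [-1.57, 0.001, -3.034]
contact_force: [-0.2, 0.2, -1.7]
grip_width: 33.3
```

```bash
python3 - <<'E'
from h import *
go(551,6,66,.108)
E
```

```text
t 15.65 pos [548.8   5.3 118.4] rot [-1.570e+00  1.000e-03 -3.034e+00] F [-0.2  0.2 -1.7] grip 33.3
delta tool mm: x -2.2 y 52.4 z -0.4, twist first -0.0 deg
```

Emit:
arm_command(
  deltas=[
    [-0.002, 0.01, 0, 0],
    [0, 0.02, 0, 0],
    [0, 0.015, 0, 0],
    [0, 0.005, 0, 0],
    [0, 0.001, 0, 0],
  ],
)

```text
time: 16.15
tool_pos: [551.3, 5.8, 65.9]
tcp_rot: [-1.571, -0.001, -3.034]
contact_force: [0.1, 0.4, -1.8]
grip_width: 33.0
```

Emit:
arm_command(
  deltas=[
    [0, 0.001, 0, 0],
    [0, 0, 0, 0],
  ],
)

```text
time: 16.35
tool_pos: [551.3, 5.7, 65.8]
tcp_rot: [-1.571, 0.001, -3.034]
contact_force: [-0.3, 0.4, -2.6]
grip_width: 33.1
```

Emit:
arm_command(
  deltas=[
    [0, 0.001, 0, 0],
    [0, 0, 0, 0],
  ],
)

```text
time: 16.55
tool_pos: [551.3, 5.7, 65.6]
tcp_rot: [-1.57, 0.002, -3.034]
contact_force: [-2.1, 0.7, 3.5]
grip_width: 33.2
```

Emit:
arm_command(
  deltas=[
    [0, 0, 0, 0],
    [0, 0, 0, 0],
    [0, 0, 0, 0],
    [0, 0, 0, 0],
    [0, 0, 0, 0],
  ],
  claw=0,
)

```text
time: 17.05
tool_pos: [550.7, 5.6, 64.6]
tcp_rot: [-1.571, -0.0, -3.034]
contact_force: [-0.1, -0.2, -0.0]
grip_width: 69.0
```

Emit:
arm_command(
  deltas=[
    [0, 0, 0, 0],
    [0, -0.01, 0, 0],
    [0, -0.03, 0, 0],
    [0, -0.04, 0, 0],
    [0, -0.03, 0, 0],
  ],
)

```text
time: 17.55
tool_pos: [551.2, 5.6, 177.6]
tcp_rot: [-1.57, 0.002, -3.034]
contact_force: [0.6, -0.2, -0.5]
grip_width: 92.0
```

```bash
python3 - <<'E'
from h import *
go(551.7,264.7,120,.108)
E
```

```text
t 17.55 pos [551.2   5.6 177.6] rot [-1.570e+00  2.000e-03 -3.034e+00] F [ 0.6 -0.2 -0.5] grip 92.0
delta tool mm: x -28.4 y 57.6 z -257.5, twist first -0.0 deg
```

Emit:
arm_command(
  deltas=[
    [-0.003, 0, -0.03, 0],
    [-0.005, 0, -0.047, 0],
    [-0.005, 0, -0.047, 0],
    [-0.005, 0, -0.047, 0],
    [-0.005, 0, -0.047, 0],
  ],
)

```text
time: 18.05
tool_pos: [550.0, 226.7, 175.7]
tcp_rot: [-1.571, 0.001, -3.034]
contact_force: [0.8, -0.8, -0.1]
grip_width: 91.7
```

Emit:
arm_command(
  deltas=[
    [-0.005, 0, -0.03, 0],
    [0, 0, -0.01, 0],
    [0, 0.03, 0, 0],
    [0, 0.02, 0, 0],
    [0, 0, 0, 0],
  ],
)

```text
time: 18.55
tool_pos: [549.1, 263.9, 122.2]
tcp_rot: [-1.569, -0.006, -3.034]
contact_force: [-0.8, -0.2, -0.9]
grip_width: 91.7
```

```bash
python3 - <<'E'
from h import *
go(551.7,264.7,34,.108)
p=vision.capture("top");q=vision.capture("scene")
f=lambda p,x,y,w,h:cv2.resize(p["img"][y:y+h,x:x+w],(w*2,h*2),interpolation=cv2.INTER_CUBIC)
cv2.imwrite("pics/c6.png",cv2.hconcat([f(p,80,120,250,190),cv2.resize(q["img"][120:310,340:480],None,fx=2,fy=2)])[:,:,::-1])
E
```

```text
t 18.55 pos [549.1 263.9 122.2] rot [-1.569 -0.006 -3.034] F [-0.8 -0.2 -0.9] grip 91.7
delta tool mm: x -2.7 y 88.2 z -0.5, twist first -0.0 deg
```

View pics/c6.png

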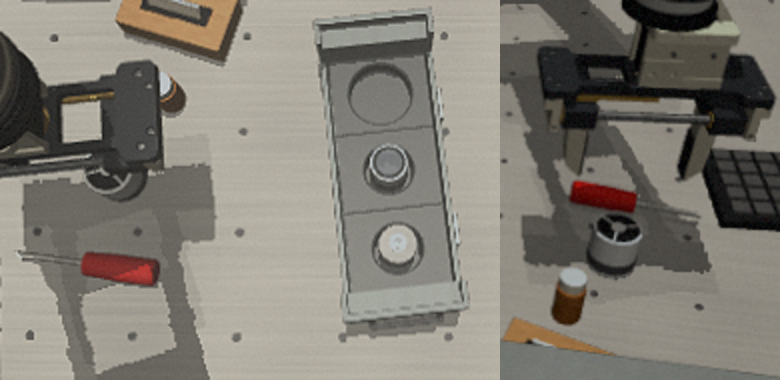

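```bash
python3 - <<'E'
from h import *
q=vision.capture("scene")
print(ray(q,(398.5,231.5),48)); go(551.7,264.7,34,.108)
E
```

```text
[546.89400782 265.16149381  48.        ]
t 18.70 pos [551.6 264.8 126.1] rot [-1.571e+00  2.000e-03 -3.035e+00] F [-0.1  0.8  0.2] grip 92.3
delta tool mm: x -0.1 y 92.1 z 0.1, twist first -0.1 deg
```

Emit:
arm_command(
  deltas=[
    [0.001, 0.02, 0, 0],
    [0, 0.03, 0, 0],
    [0, 0.03, 0, 0],
    [0, 0.01, 0, 0],
    [0, 0.002, 0, 0],
  ],
)

```text
time: 19.2
tool_pos: [550.0, 264.8, 32.7]
tcp_rot: [-1.571, -0.001, -3.034]
contact_force: [-0.1, 0.1, 1.0]
grip_width: 91.7
```

Emit:
arm_command(
  deltas=[
    [0, 0, 0, 0],
    [0, 0, 0, 0],
    [0, 0, 0, 0],
    [0, 0, 0, 0],
    [0, 0, 0, 0],
  ],
  claw=255,
)

```text
time: 19.7
tool_pos: [550.0, 265.2, 33.2]
tcp_rot: [-1.571, 0.001, -3.034]
contact_force: [0.8, -0.0, 0.5]
grip_width: 56.4
```

Emit:
arm_command(
  deltas=[
    [0, 0, 0, 0],
    [0, 0, 0, 0],
    [0, 0, 0, 0],
  ],
)

```text
time: 20.0
tool_pos: [549.9, 265.2, 32.9]
tcp_rot: [-1.571, 0.0, -3.034]
contact_force: [-1.1, 0.7, 3.1]
grip_width: 46.9
```

Emit:
arm_command(
  deltas=[
    [0, -0.01, 0, 0],
    [0, -0.02, 0, 0],
    [0, -0.035, 0, 0],
    [0, -0.035, 0, 0],
    [0, -0.02, 0, 0],
  ],
)

```text
time: 20.5
tool_pos: [550.6, 265.3, 155.9]
tcp_rot: [-1.571, 0.003, -3.034]
contact_force: [0.4, -0.2, -2.0]
grip_width: 47.1
```

```bash
python3 - <<'E'
from h import *
go(623.6,13.9,66,.108)
E
```

```text
t 20.50 pos [550.6 265.3 155.9] rot [-1.571e+00  3.000e-03 -3.034e+00] F [ 0.4 -0.2 -2. ] grip 47.1
delta tool mm: x -45.4 y 89.9 z 257.8, twist first -0.0 deg
```

Emit:
arm_command(
  deltas=[
    [-0.004, 0, 0.02, 0],
    [-0.007, 0, 0.04, 0],
    [-0.008, 0, 0.045, 0],
    [-0.008, 0, 0.045, 0],
    [-0.008, 0, 0.045, 0],
  ],
)

```text
time: 21.0
tool_pos: [605.5, 73.3, 152.9]
tcp_rot: [-1.571, -0.001, -3.033]
contact_force: [0.6, -0.4, -2.9]
grip_width: 47.6
```

Emit:
arm_command(
  deltas=[
    [-0.007, 0, 0.04, 0],
    [-0.003, 0, 0.018, 0],
    [0, 0, 0.004, 0],
    [0, 0.02, 0, 0],
    [0, 0, 0, 0],
  ],
)

```text
time: 21.5
tool_pos: [620.1, 15.8, 130.4]
tcp_rot: [-1.572, -0.005, -3.033]
contact_force: [-0.6, 0.5, -2.9]
grip_width: 47.1
```

```bash
python3 - <<'E'
from h import *
go(623.6,13.9,65,.108)
E
```

```text
t 21.50 pos [620.1  15.8 130.4] rot [-1.572 -0.005 -3.033] F [-0.6  0.5 -2.9] grip 47.1
delta tool mm: x -3.3 y 65.4 z 2.2, twist first 0.0 deg
```

Emit:
arm_command(
  deltas=[
    [-0.001, 0.01, 0.002, 0],
    [0, 0.02, 0, 0],
    [0, 0.02, 0, 0],
    [0, 0.01, 0, 0],
    [0, 0.004, 0, 0],
  ],
)

```text
time: 22.0
tool_pos: [622.9, 13.2, 67.8]
tcp_rot: [-1.571, -0.002, -3.033]
contact_force: [0.6, -0.1, -0.7]
grip_width: 47.3
```

Emit:
arm_command(
  deltas=[
    [0, 0, 0, 0],
    [0, 0, 0, 0],
  ],
)

```text
time: 22.2
tool_pos: [624.1, 12.6, 69.7]
tcp_rot: [-1.57, 0.002, -3.034]
contact_force: [-0.8, -0.5, -2.7]
grip_width: 47.8
```

Emit:
arm_command(
  deltas=[
    [0, 0.003, -0.001, 0],
    [0, 0.001, 0, 0],
    [0, 0, 0, 0],
  ],
)

```text
time: 22.5
tool_pos: [623.3, 13.5, 64.8]
tcp_rot: [-1.571, 0.0, -3.034]
contact_force: [0.3, -0.1, -2.5]
grip_width: 47.3
```

Emit:
arm_command(
  deltas=[
    [0, 0.001, 0, 0],
    [0, 0, 0, 0],
  ],
)

```text
time: 22.7
tool_pos: [623.5, 13.5, 64.0]
tcp_rot: [-1.571, 0.001, -3.034]
contact_force: [0.0, 0.0, -1.4]
grip_width: 47.4
```

Emit:
arm_command(
  deltas=[
    [0, 0.001, 0, 0],
    [0, 0, 0, 0],
  ],
)

```text
time: 22.9
tool_pos: [623.5, 13.5, 63.9]
tcp_rot: [-1.57, 0.001, -3.034]
contact_force: [-2.7, -0.3, 5.1]
grip_width: 47.3
```

Emit:
arm_command(
  deltas=[
    [0, 0, 0, 0],
    [0, 0, 0, 0],
    [0, 0, 0, 0],
    [0, 0, 0, 0],
    [0, 0, 0, 0],
  ],
  claw=0,
)

```text
time: 23.4
tool_pos: [623.3, 13.5, 62.6]
tcp_rot: [-1.571, -0.0, -3.034]
contact_force: [0.3, 0.4, -0.2]
grip_width: 82.7
```

Emit:
arm_command(
  deltas=[
    [0, 0, 0, 0],
    [0, -0.01, 0, 0],
    [0, -0.03, 0, 0],
    [0, -0.04, 0, 0],
    [0, -0.04, 0, 0],
  ],
)

```text
time: 23.9
tool_pos: [623.0, 13.6, 184.5]
tcp_rot: [-1.571, -0.0, -3.034]
contact_force: [0.7, -0.1, -0.4]
grip_width: 91.7
```

```bash
python3 - <<'E'
from h import *
go(522.5,-246.5,180,-.035)
E
```

```text
t 23.90 pos [623.   13.6 184.5] rot [-1.571 -0.    -3.034] F [ 0.7 -0.1 -0.4] grip 91.7
delta tool mm: x 91.4 y 4.5 z 263.5, twist first 8.2 deg
```

Emit:
arm_command(
  deltas=[
    [0, 0, 0, 4.1],
    [0, 0, 0, 4.1],
    [0.01, 0, 0.03, 0],
    [0.016, 0, 0.046, 0],
    [0.016, 0, 0.046, 0],
  ],
)

```text
time: 24.4
tool_pos: [576.6, -107.6, 183.5]
tcp_rot: [-1.57, 0.001, 3.108]
contact_force: [1.0, -0.8, 0.0]
grip_width: 92.0
```

Emit:
arm_command(
  deltas=[
    [0.016, 0, 0.046, 0],
    [0.016, 0, 0.046, 0],
    [0.013, 0, 0.035, 0],
    [0.004, 0, 0.014, 0],
    [0, 0, 0, 0],
  ],
)

```text
time: 24.9
tool_pos: [522.7, -247.7, 183.3]
tcp_rot: [-1.57, 0.001, 3.103]
contact_force: [0.8, 1.3, -0.2]
grip_width: 91.7
```

```bash
python3 - <<'E'
from h import *
go(522.5,-246.5,28,-.035)
p=vision.capture("top");q=vision.capture("scene")
f=lambda p,x,y,w,h:cv2.resize(p["img"][y:y+h,x:x+w],(w*3,h*3),interpolation=cv2.INTER_CUBIC)
cv2.imwrite("pics/c7.png",cv2.hconcat([f(p,230,115,95,180),f(q,90,90,160,180)])[:,:,::-1])
cv2.imwrite("pics/full7.png",p["img"][:,:,::-1])
E
```

```text
t 24.90 pos [ 522.7 -247.7  183.3] rot [-1.570e+00  1.000e-03  3.103e+00] F [ 0.8  1.3 -0.2] grip 91.7
delta tool mm: x 0.2 y 155.3 z -1.2, twist first -0.2 deg
```

View pics/c7.png

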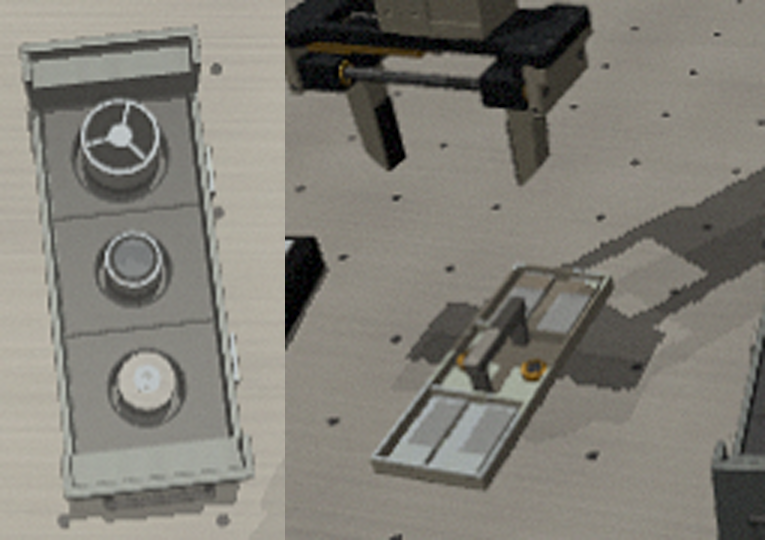

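Emit:
arm_command(
  deltas=[
    [0, 0.035, -0.001, 0],
    [0, 0.045, 0, 0],
    [0, 0.04, 0, 0],
    [0, 0.025, 0, 0],
    [0, 0.008, 0, 0],
  ],
)

```text
time: 25.5
tool_pos: [522.4, -242.1, 26.9]
tcp_rot: [-1.574, -0.005, 3.109]
contact_force: [0.1, 0.3, 0.2]
grip_width: 92.1
```

```bash
python3 - <<'E'
from h import *
np.set_printoptions(precision=1,suppress=True)
p=vision.capture("top")
P=np.array([ray(p,(230+u/3,115+v/3),95) for u,v in[(22,45),(198,28),(65,497),(252,475)]])
print(P,P.mean(0)); q=vision.capture("scene")
go(522.5,-246.5,28,-.035)
f=lambda p,x,y,w,h:cv2.resize(p["img"][y:y+h,x:x+w],(w*3,h*3),interpolation=cv2.INTER_CUBIC)
cv2.imwrite("pics/c8.png",cv2.hconcat([f(p,365,140,90,165),f(q,100,130,130,165)])[:,:,::-1])
E
```

```text
[[677.1  71.6  95. ]
 [688.  -32.9  95. ]
 [413.   43.1  95. ]
 [424.9 -60.3  95. ]] [550.8   5.4  95. ]
t 25.60 pos [ 523.4 -243.5   29.1] rot [-1.6 -0.   3.1] F [ 0.1 -0.1  0.8] grip 91.7
delta tool mm: x 0.8 y 1.1 z 3.1, twist first 0.1 deg
```

View pics/c8.png

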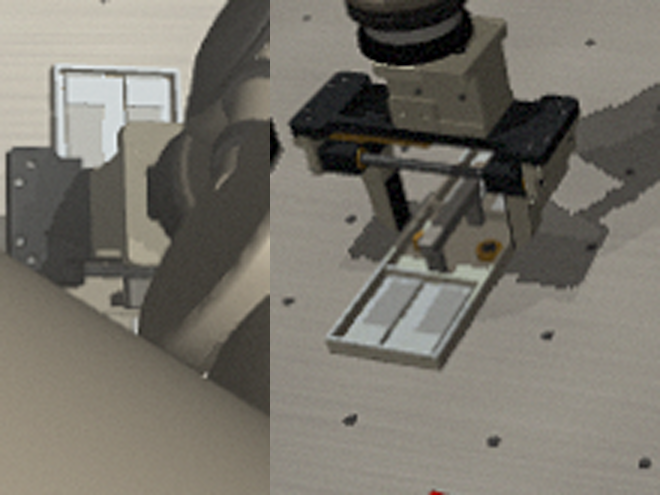

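The fingers straddle the bar. Closing.

Emit:
arm_command(
  deltas=[
    [0, 0.001, 0.003, 0],
    [0, 0, 0, 0],
    [0, 0, 0, 0],
    [0, 0, 0, 0],
    [0, 0, 0, 0],
  ],
  claw=255,
)

```text
time: 26.1
tool_pos: [523.1, -248.3, 29.2]
tcp_rot: [-1.57, 0.001, 3.106]
contact_force: [0.7, -0.2, 0.6]
grip_width: 56.5
```

Emit:
arm_command(
  deltas=[
    [0, 0, 0, 0],
    [0, 0, 0, 0],
    [0, 0, 0, 0],
    [0, 0, 0, 0],
    [0, 0, 0, 0],
  ],
)

```text
time: 26.6
tool_pos: [523.0, -248.1, 28.7]
tcp_rot: [-1.571, -0.0, 3.106]
contact_force: [-0.5, 0.4, -0.3]
grip_width: 16.2
```

Emit:
arm_command(
  deltas=[
    [0, 0, 0, 0],
    [0, 0, 0, 0],
    [0, 0, 0, 0],
  ],
)

```text
time: 26.9
tool_pos: [523.0, -248.0, 28.7]
tcp_rot: [-1.571, -0.0, 3.106]
contact_force: [-0.3, -0.0, -0.5]
grip_width: 11.4
```

Emit:
arm_command(
  deltas=[
    [0, -0.01, 0, 0],
    [0, -0.02, 0, 0],
    [0, -0.035, 0, 0],
    [0, -0.045, 0, 0],
    [0, -0.04, 0, 0],
  ],
)

```text
time: 27.4
tool_pos: [522.6, -247.9, 180.7]
tcp_rot: [-1.571, -0.0, 3.106]
contact_force: [0.3, -0.6, -4.4]
grip_width: 11.5
```

```bash
python3 - <<'E'
from h import *
go(551,5.8,111,.108)
E
```

```text
t 27.40 pos [ 522.6 -247.9  180.7] rot [-1.571 -0.     3.106] F [ 0.3 -0.6 -4.4] grip 11.5
delta tool mm: x -55.6 y 69.7 z -249.1, twist first -8.2 deg
```

Emit:
arm_command(
  deltas=[
    [0, 0, 0, -2.7],
    [0, 0, 0, -2.8],
    [0, 0, 0, -2.7],
    [-0.005, 0, -0.02, 0],
    [-0.008, 0, -0.035, 0],
  ],
)

```text
time: 27.9
tool_pos: [529.6, -193.1, 178.7]
tcp_rot: [-1.57, -0.0, -3.037]
contact_force: [0.3, 0.9, -3.5]
grip_width: 11.9
```

Emit:
arm_command(
  deltas=[
    [-0.009, 0, -0.04, 0],
    [-0.009, 0, -0.04, 0],
    [-0.009, 0, -0.04, 0],
    [-0.008, 0, -0.035, 0],
    [-0.005, 0, -0.025, 0],
  ],
)

```text
time: 28.4
tool_pos: [550.0, -6.3, 178.9]
tcp_rot: [-1.571, -0.001, -3.032]
contact_force: [0.3, -0.9, -4.2]
grip_width: 11.6
```

Emit:
arm_command(
  deltas=[
    [-0.003, 0, -0.01, 0],
    [0, 0, -0.004, 0],
    [0, 0, 0, 0],
    [0, 0, 0, 0],
  ],
)

```text
time: 28.8
tool_pos: [551.8, 4.3, 178.7]
tcp_rot: [-1.57, -0.0, -3.035]
contact_force: [0.2, 0.7, -4.4]
grip_width: 11.7
```

```bash
python3 - <<'E'
from h import *
np.set_printoptions(precision=1,suppress=True)
go(551,5.8,111,.108)
p=vision.capture("top");q=vision.capture("scene")
z=bot.get_obs()["tool_pos"]; u=z[2]-28.7
f=lambda p,x,y,w,h:cv2.resize(p["img"][y:y+h,x:x+w],(w*2,h*2),interpolation=cv2.INTER_CUBIC)
# expected tray/case outlines
def rect(L,W,H,cx,cy,yaw):
    c,s=np.cos(yaw),np.sin(yaw); return [[cx+c*a*L/2-s*b*W/2,cy+s*a*L/2+c*b*W/2,H] for a,b in((-1,-1),(-1,1),(1,1),(1,-1))]
for pc in(p,q):
    pc["img"]=pc["img"].copy()
    cv2.polylines(pc["img"],[proj(pc,rect(244,84,u+14,z[0],z[1],.108)).astype(int)],1,(255,0,0),1)
    cv2.polylines(pc["img"],[proj(pc,rect(268,106,95,551,5.8,.108)).astype(int)],1,(0,255,0),1)
cv2.imwrite("pics/c9.png",cv2.hconcat([f(p,190,60,180,250),f(q,180,60,190,250)])[:,:,::-1])
E
```

```text
t 28.80 pos [551.8   4.3 178.7] rot [-1.6 -0.  -3. ] F [ 0.2  0.7 -4.4] grip 11.7
delta tool mm: x 0.6 y 67.7 z -1.5, twist first -0.1 deg
```

View pics/c9.png

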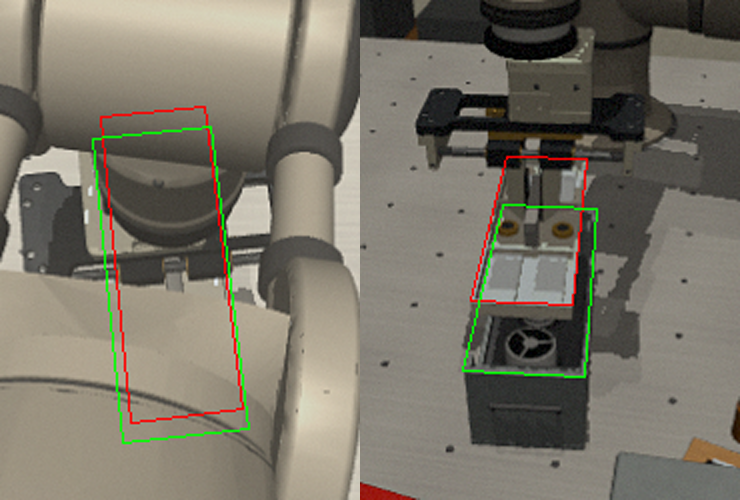

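The tray hangs level and matches the predicted outline (near edge at row ~303). The case matches its outline too. Lowering.

Emit:
arm_command(
  deltas=[
    [0, 0.01, -0.001, 0],
    [0, 0.018, 0, 0],
    [0, 0.018, 0, 0],
    [0, 0.01, 0, 0],
    [0, 0.005, 0, 0],
  ],
)

```text
time: 29.4
tool_pos: [551.1, 6.3, 116.3]
tcp_rot: [-1.571, -0.002, -3.034]
contact_force: [-0.0, 0.0, -3.5]
grip_width: 11.4
```

Emit:
arm_command(
  deltas=[
    [0, 0.002, 0, 0],
    [0, 0.001, 0, 0],
    [0, 0, 0, 0],
  ],
)

```text
time: 29.7
tool_pos: [552.1, 6.4, 115.2]
tcp_rot: [-1.57, 0.001, -3.034]
contact_force: [0.3, 0.5, -4.1]
grip_width: 11.7
```

Emit:
arm_command(
  deltas=[
    [0, 0.002, 0, 0],
    [0, 0.001, 0, 0],
    [0, 0, 0, 0],
  ],
)

```text
time: 30.0
tool_pos: [551.7, 6.5, 111.7]
tcp_rot: [-1.571, 0.0, -3.034]
contact_force: [0.9, -0.2, -3.6]
grip_width: 11.8
```

Emit:
arm_command(
  deltas=[
    [0, 0.001, 0, 0],
    [0, 0, 0, 0],
  ],
)

```text
time: 30.2
tool_pos: [551.8, 6.5, 111.6]
tcp_rot: [-1.571, 0.001, -3.034]
contact_force: [-4.0, 0.5, 4.9]
grip_width: 11.7
```

Contact came at the expected height. Releasing and retreating.

Emit:
arm_command(
  deltas=[
    [0, 0, 0, 0],
    [0, 0, 0, 0],
    [0, 0, 0, 0],
    [0, 0, 0, 0],
    [0, 0, 0, 0],
  ],
  claw=0,
)

```text
time: 30.7
tool_pos: [551.8, 6.5, 110.6]
tcp_rot: [-1.571, 0.0, -3.034]
contact_force: [-0.9, 0.9, 0.1]
grip_width: 46.9
```

Emit:
arm_command(
  deltas=[
    [0, 0, 0, 0],
    [0, 0, 0, 0],
    [0, -0.01, 0, 0],
    [0, -0.03, 0, 0],
    [0, -0.04, 0, 0],
  ],
)

```text
time: 31.2
tool_pos: [550.7, 6.6, 190.7]
tcp_rot: [-1.572, -0.004, -3.034]
contact_force: [0.3, 0.0, -0.2]
grip_width: 86.8
```

Emit:
arm_command(
  deltas=[
    [0, -0.02, 0.03, 0],
    [0, 0, 0.045, 0],
    [0, 0, 0.045, 0],
    [0, 0, 0.045, 0],
    [0, 0, 0.045, 0],
  ],
)

```text
time: 31.7
tool_pos: [574.4, -204.0, 211.8]
tcp_rot: [-1.57, 0.001, -3.034]
contact_force: [0.2, -0.1, -0.3]
grip_width: 91.9
```

Emit:
arm_command(
  deltas=[
    [0, 0, 0.045, 0],
    [0, 0, 0.03, 0],
    [0, 0, 0, 0],
    [0, 0, 0, 0],
  ],
)

```text
time: 32.1
tool_pos: [582.2, -277.1, 210.9]
tcp_rot: [-1.571, -0.0, -3.035]
contact_force: [0.1, 1.0, -0.2]
grip_width: 91.9
```

```bash
python3 - <<'E'
from h import *
go(551,5.8,111,.108)
p=vision.capture("top");q=vision.capture("scene")
f=lambda p,x,y,w,h:cv2.resize(p["img"][y:y+h,x:x+w],(w*2,h*2),interpolation=cv2.INTER_CUBIC)
def rect(L,W,H,cx,cy,yaw):
    c,s=np.cos(yaw),np.sin(yaw); return [[cx+c*a*L/2-s*b*W/2,cy+s*a*L/2+c*b*W/2,H] for a,b in((-1,-1),(-1,1),(1,1),(1,-1))]
for pc in(p,q):
    pc["img"]=pc["img"].copy()
    cv2.polylines(pc["img"],[proj(pc,rect(244,84,97,551,5.8,.108)).astype(int)],1,(255,0,0),1)
cv2.imwrite("pics/c10.png",cv2.hconcat([f(p,70,100,250,200),f(q,210,130,150,200)])[:,:,::-1])
E
```

```text
t 32.10 pos [ 582.2 -277.1  210.9] rot [-1.571 -0.    -3.035] F [ 0.1  1.  -0.2] grip 91.9
delta tool mm: x 0.5 y 99.9 z -284.6, twist first -0.1 deg
```

View pics/c10.png

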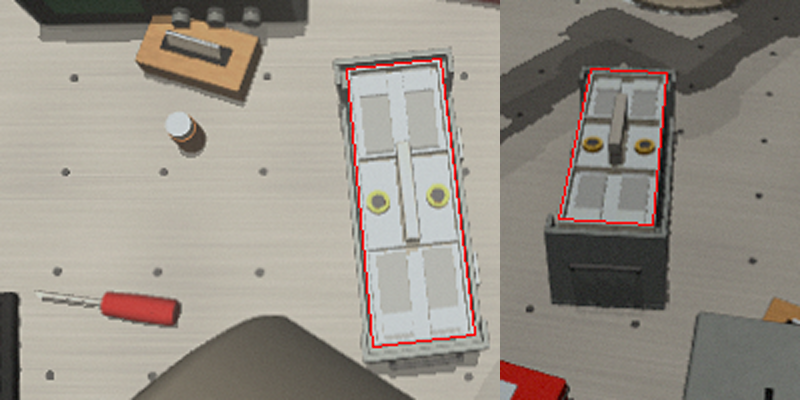

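The tray lies flat inside the rims, matching the predicted outline in both views. The vial and driver are undisturbed, so I'm handing in.

```bash
python3 -c "
from plant import job
print(job.close_job())"
```

```text
the job is handed in; nothing more can be done
None
```

I swapped the long and short objectives, parking the short one in the empty wide well on the way. Then I stood the wide objective in the wide well and laid the tray on the case's ledges. I handed the job in at about 32 s; it gives no verdict.

- **Lenses:** each lens touched down at the height expected for its own well. The top picture taken before the tray went on shows all three upright in the right wells. I did not measure their final offset from the well axes in that picture.
- **Tray:** it touched down within about 1 mm of the expected height. In both camera views it lies flat within the rims and matches the outline predicted for 83 mm height at the case's centre.
- **Vial and screwdriver:** they look undisturbed in the last picture.
- **Arm:** it is clear of everything, with the gripper open and no contact force.
- **Checks that failed or disagreed:** the automatic fit of the case outline did not converge, so I took the case's pose from the foam seams, wells and rim corners. These agreed within about 3 mm. The two cameras differed by about 5 mm in x on the wide objective before I gripped it, and the grasp was still good.

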